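Put the sample bathroom lamp back on show

ROBOT

A 6-joint arm with a two-finger parallel gripper is mounted at the origin on the work surface. World frame = base frame: x ahead of the robot, y to its left, z up, the work surface at z = 0. Lengths are in m, angles in rad, forces in N, time in s.
With the tool pointing down it reaches from about 0.3 to 0.95 m from the base axis. Payload 3.1 kg.
Tool frame: the origin (TCP) lies on the centre line of the jaws, within the pads' length; the fingertips stand 11 mm ahead of it and the grasp point (between the pads) lies 8 mm behind it; z points along the fingers, y is the line along which they close (so a half turn about z gives the same grasp; the last joint's range is limited). The gripper opens to 85 mm and grips with 20 to 120 N. Pads are 22 mm wide; open, the fingers measure 114 mm over their backs; the gripper's body (76 mm by 85 mm) begins 54 mm behind the grasp point. The pads swing forward as they close: fully open they stand 13 mm farther back than shut.
Start: joints at [1.045, 0.308, 1.634, -0, 1.2, -0.07], TCP at [0.275, 0.561, 0.242] pointing down, gripper open.
Joint ranges: [-3.06, 3.06], [-0.79, 1.96], [0.05, 2.63], [-1.19, 4.34], [0.05, 2.64], [-2.94, 2.94]. Speed limits (rad/s): [2.79, 2.79, 3.14, 3.14, 3.14, 3.14].

INTERFACE

Orientations are given as a rotation vector (axis times angle).
In Python, from station import sensors, cams, order gives the robot as it stands.
- The arm moves only by the tool arm_command, never from a script. Its argument "moves" is a list of rows, each an object of numbers: "ax", "ay", "az": the turn, a rotation vector about the tool's x, y, z normalised to -1 to 1, where 1 is 5 degrees; "dx", "dy", "dz": the shift along the tool's x, y, z normalised to -1 to 1, where 1 is 0.02 m; "jaw": the gripper's target within -1 to 1 (shut at 1, half-way at 0, fully open at -1). In form: [{"ax": .., "ay": .., "az": .., "dx": .., "dy": .., "dz": .., "jaw": ..}, ...]. A call has 1 to 12 rows; each row shifts and turns the commanded pose from where the row before left it, along the tool's axes as they then stand; what a row does not reach is not made up. A row lasts 1/10 s, in which the tool goes at most 50 mm and 8.59 degrees, less where a joint would pass 70% of its speed; a pose out of reach is approached as far as the arm can. A call with a number of a shift or a turn outside -1 to 1 is refused whole. A call with a gripper value outside its range is refused whole. The fingers move at their own pace and stop on an object; "force" is the grip in N (left out, the last holds). Time passes only in rows, so rows that do not move let the fingers close. It gives the time, the measured TCP pose, the force, the opening and the grip force at its end, in the units of the state.
- sensors.observe(): the state, without advancing time (a new reading comes with each control period).
- cams.get_image(name): name is "side" or "top" or "wrist"; returns a dict with "color" (420x560x3 uint8, red, green, blue), "mtx" (3x3 intrinsics, pixels), "rvec" (rotation vector, rad) and "tvec" (3), from world to camera coordinates, as OpenCV has them. Camera axes: x right, y down, z forward; pixel columns grow to the right and rows downward; lengths in m; the calibration is good to about 2 mm. A picture is of the moment at which its call begins. There is no depth.
- order.hand_in(): hands the job in; it is judged then, once.
The state is a dict: "clock": time; "q": joint angles; "qvel": joint speeds; "tau": joint torques, N m; "tool_pos": TCP position; "ee_rot": TCP orientation; "wrist_force": force on the tool from outside, world axes, zero at the start; "wrist_torque": the same for the moment, N m; "gripper_width": finger opening in m; "grasp_force": force on a finger pad.
Only numpy, scipy, OpenCV 4.12 (cv2) and the standard library are available. Lean on these libraries where they do the work, as an engineer would, in place of code of your own. Each camera call takes 0.05 s, during which the arm holds its last target. There are 200 camera calls.

TASK

Put the two loose pieces of the sample bathroom lamp back on the counter display: hang the lamp arm by its ring on the empty slanted peg, slid over the peg and left hanging there, and set the glass globe gently, without dropping it, into the empty dimple of the tray. Do either first, let go of both, and leave the other counter things and the pieces already on display where they are.

Things in the scene. Friction and masses are not known exactly. Their poses are not given: they have to be found in the camera images.
- lamp_arm: Loose lamp arm, 0.14 kg, lying flat: a black terminal box 50 x 24 x 24 mm (its x, y, z); from its end a steel rod 8 mm thick runs along +x to a closed ring of the same rod, 42 mm outside, 26 mm inside diameter. Origin: centre of the box's underside. +x from box to ring, z up; rod and ring are centred 4 mm above the underside.
- ring_center (a point): Centre of the lamp arm's ring, 85 mm along +x and 4 mm along +z from the lamp arm's origin; the ring's axis is the lamp arm's z.
- peg: The EMPTY slanted peg, fixed: steel rod 10 mm thick with a 13 mm ball end, leaning 35 degrees from vertical. Origin: foot of the peg on a round stop disc 44 mm across, 170 mm above the counter. z points up along the peg (ball centre at 85 mm); y is level; the peg leans to its stand's front. A ring let go on it slides down to the disc, the box swinging below.
- stand: The fixed dark steel stand of the empty peg: base plate 120 x 90 x 10 mm (from 30 mm in front of the origin to 90 mm behind), thin post 45 mm behind the origin. Origin: on the counter, right below the foot of the peg. -x is its front, roughly towards the robot: the way the peg leans.
- full_stand: The other, identical stand (fixed), whose peg already carries a lamp arm like the loose one, hanging down. Leave it. Origin: centre of the stand below the foot of its peg, on the counter; the stand is 245 mm tall.
- globe: Loose white opal-glass lamp globe (about 80 g), a ball 62 mm in diameter on a short round steel neck 27 mm across (its foot), 63 mm tall in all, standing on its foot on the counter. Origin: centre of the foot, z up through the ball. Fragile.
- globe_center (a point): Centre of the loose globe's ball, 32 mm above the underside of its foot.
- tray: Grey tray block, fixed, 165 x 85 x 18 mm (x, y, z), with two round dimples 38 mm across and 12 mm deep, 82 mm apart on its x axis. The +x dimple holds another globe, the -x dimple is empty. Origin: centre of the underside; z up.
- pocket_free (a point): Centre of the mouth of the empty dimple, level with the tray's top, 18 mm above the counter. A globe seated in it rests on the dimple's edge with its ball centre 24.5 mm above this point.
- shelved_globe: The same kind of globe, loose, already sitting in the tray's other dimple. Origin: centre of its foot. Leave it.
- phone: Bystander: mobile phone 150 x 72 x 10 mm, loose. Origin: centre of the underside.
Things that resemble listed ones, but are neither listed nor needed, are in the scene too. Leave any black or red look-alike of the globe alone.

How it is judged:
By the outcome, as a careful person would: the job done as asked, in the order asked, and still so for the second after the job is handed in, with the robot touching nothing.
It also fails if it takes over 64 s, if anything falls off the work surface, if the arm or the gripper's body presses on something with over 40 N, if the wrist force passes 120 N, or if a joint passes its speed limit or range.

## Working session

There is one attempt and no reset: what is moved stays moved. The work goes in short steps, Python scripts to look and compute and a tool call to move; the robot and the scene stay as the last step left them, time stands still between calls to the robot, and variables do not carry over. Pictures are saved under pics/ and viewed, at most 13 in all, crops included, and the job is handed in when it is done.

Besides the shell and the picture viewer there is one more tool, called after "Request:" as name([rows], argument=value, ...), one row to a line, values as JSON. arm_command: Moves the arm, as the interface text tells. Scaled input: -1 to 1 covers 0.02 m each way for a shift and 5 degrees each way for a turn. Its arguments: {"type":"object","properties":{"moves":{"type":"array","items":{"type":"object","properties":{"ax":{"type":"number","minimum":-1,"maximum":1},"ay":{"type":"number","minimum":-1,"maximum":1},"az":{"type":"number","minimum":-1,"maximum":1},"dx":{"type":"number","minimum":-1,"maximum":1},"dy":{"type":"number","minimum":-1,"maximum":1},"dz":{"type":"number","minimum":-1,"maximum":1},"jaw":{"type":"number"}}}},"force":{"type":"number"}},"required":["moves"]}

```bash
mkdir -p pics; cat > h.py <<'E'
import numpy as np, cv2, pickle
from station import sensors, cams, order
def snap(n,f):
    i=cams.get_image(n); pickle.dump(i,open(f'pics/{f}.pkl','wb')); return i
def load(f): return pickle.load(open(f'pics/{f}.pkl','rb'))
def ray(i,u,v):
    R=cv2.Rodrigues(np.array(i['rvec'],float))[0]; t=np.array(i['tvec'],float).ravel()
    return -R.T@t, R.T@np.linalg.inv(np.array(i['mtx'],float))@np.array([u,v,1.])
def atz(i,u,v,z):
    c,d=ray(i,u,v); return c+d*(z-c[2])/d[2]
def proj(i,P):
    return cv2.projectPoints(np.array(P,float).reshape(-1,3),np.array(i['rvec'],float),np.array(i['tvec'],float),np.array(i['mtx'],float),None)[0].reshape(-1,2)
def tri(obs):
    A=np.zeros((3,3));b=np.zeros(3)
    for i,u,v in obs:
        c,d=ray(i,u,v);d/=np.linalg.norm(d);M=np.eye(3)-np.outer(d,d);A+=M;b+=M@c
    return np.linalg.solve(A,b)
E
python3 - <<'E'
from h import *
for n in ['top','side']:
    i=snap(n,n+'1'); c=i['color'][:,:,::-1]
    cv2.imwrite(f'pics/{n}1.png',cv2.resize(c,(800,600),interpolation=cv2.INTER_CUBIC))
    print(n,ray(i,280,210))
s=sensors.observe();print(s['tool_pos'],s['ee_rot'],s['gripper_width'],s['clock'])
E
```

```text
top (array([ 0.36956593, -0.01111066,  1.01076423]), array([ 0.20779342,  0.00535668, -0.97850266]))
side (array([ 0.12866665, -0.74615434,  0.64027638]), array([ 0.41433124,  0.72574487, -0.54965574]))
[0.27476398 0.56054481 0.24114828] [-0.70965534 -3.05974987  0.0031852 ] 0.085266368164082 0.1
```

View pics/top1.png

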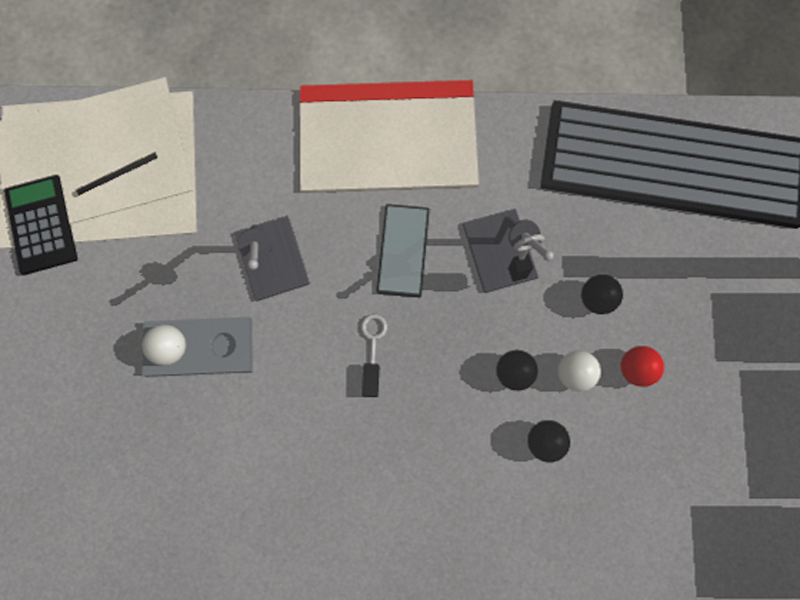

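View pics/side1.png

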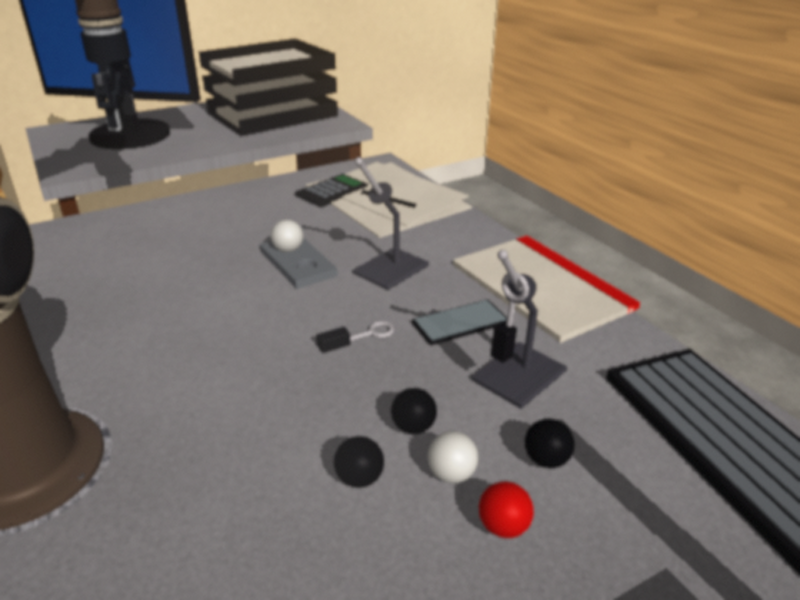

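The top view shows the tray with its empty dimple at (223,345), the lamp arm's ring at (373,327) and box at (371,380), the empty peg at (252,255) and the white globe at (580,370). I'll enlarge these.

```bash
python3 - <<'E'
from h import *
def comp(f,cs,out):
    c=load(f)['color'][:,:,::-1]; T=[]
    for (u,v) in cs:
        t=cv2.resize(c[v-37:v+38,u-50:u+50],(400,300),interpolation=cv2.INTER_CUBIC)
        for k in range(0,100,10): cv2.line(t,(4*k,0),(4*k,6 if k%50 else 14),(0,255,255),1)
        for k in range(0,75,10): cv2.line(t,(0,4*k),(6,4*k),(0,255,255),1)
        T.append(t)
    cv2.imwrite(out,np.vstack([np.hstack(T[:2]),np.hstack(T[2:])]))
comp('top1',[(180,177),(260,249),(406,260),(137,242)],'pics/c1.png')
comp('side1',[(265,150),(248,235),(318,320),(210,177)],'pics/c2.png')
E
```

```text
(no output)
```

View pics/c1.png

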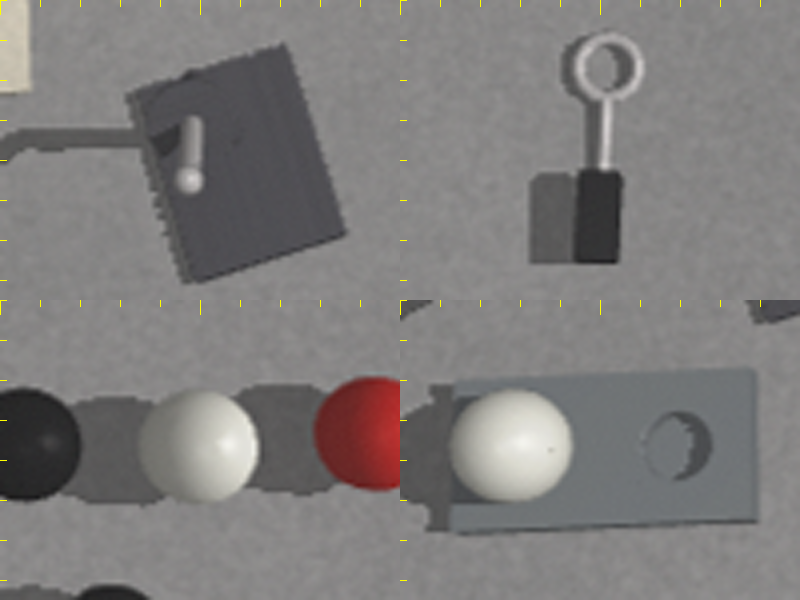

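View pics/c2.png

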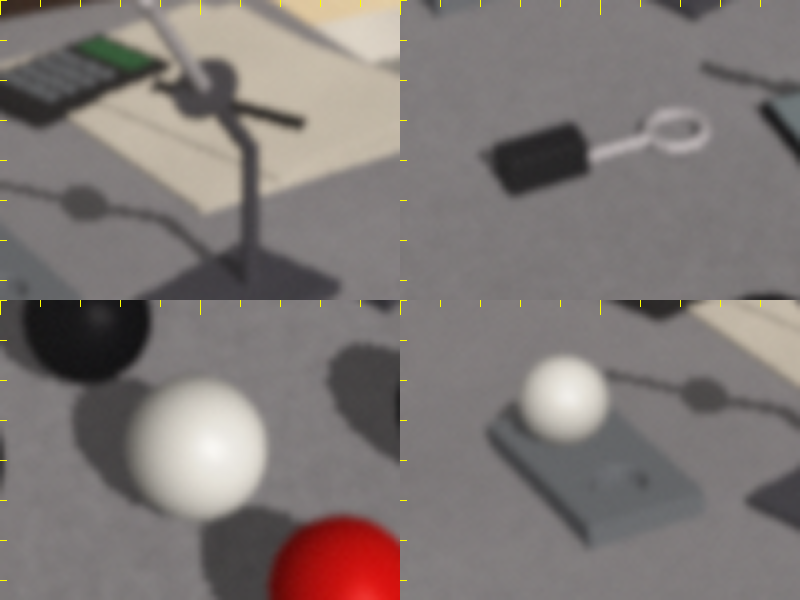

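```bash
cat > m.py <<'E'
from h import *
np.set_printoptions(precision=4,suppress=True)
T=load('top1');S=load('side1')
p=lambda o,x,y:((x+.5)/4-.5+o[0],(y+.5)/4-.5+o[1])
tp=lambda x,y:p((130,140),x,y); tl=lambda x,y:p((210,212),x,y); tg=lambda x,y:p((356,223),x,y); tt=lambda x,y:p((87,205),x,y)
sp=lambda x,y:p((215,113),x,y); sl=lambda x,y:p((198,198),x,y); sg=lambda x,y:p((268,283),x,y); st=lambda x,y:p((160,140),x,y)
g=tri([(T,*tg(199,446-300)),(S,*sg(197,449-300))]); print('globe',g, atz(T,*tg(199,146),.032),atz(S,*sg(197,149),.032))
print('ring',tri([(T,*tl(210,66)),(S,*sl(276,130))]),atz(T,*tl(210,66),.004),atz(S,*sl(276,130),.004))
b=np.array([atz(T,*tl(x,y),.024) for x,y in [(178,170),(221,172),(219,263),(174,263)]]);print('box',b.mean(0),b[:,:2])
print('pocket',tri([(T,*tt(280,146)),(S,*st(217,177))]),atz(T,*tt(280,146),.018),atz(S,*st(217,177),.018))
print('shelved',atz(T,*tt(111,145),.0425))
B=np.array([atz(T,*tp(x,y),.010) for x,y in [(127,93),(285,44),(346,234),(188,283)]]);print('base',B[:,:2])
xd=(B[0]+B[1]-B[2]-B[3])/2;print(np.linalg.norm(xd));xd/=np.linalg.norm(xd)
o=B.mean(0)-.03*xd;print('origin',o,np.degrees(np.arctan2(xd[1],xd[0])))
f=np.array([o[0],o[1],.17]);a=np.array([-xd[0]*np.sin(.6109),-xd[1]*np.sin(.6109),np.cos(.6109)])
print('foot',f,'ball',f+.085*a,'axis',a)
ball=tri([(T,*tp(190,180)),(S,361/1.4286,163/1.4286)]);print('ball tri',ball, 'foot atz side',atz(S,*sp(205,85),.17))
print(proj(T,[f,f+.085*a]),tp(193,118),tp(190,180)); print(proj(S,[f,f+.085*a]),sp(205,85),361/1.4286,163/1.4286)
E
python3 m.py
```

```text
globe [ 0.4733 -0.2781  0.031 ] [ 0.4739 -0.2782  0.032 ] [ 0.4718 -0.2786  0.032 ]
ring [0.5399 0.0343 0.0039] [0.541  0.0339 0.004 ] [0.5388 0.0344 0.004 ]
box [0.4544 0.0374 0.024 ] [[0.4797 0.049 ]
 [0.479  0.0255]
 [0.4297 0.0254]
 [0.4292 0.0497]]
pocket [0.5039 0.2648 0.0217] [0.5053 0.2656 0.018 ] [0.5053 0.2711 0.018 ]
shelved [0.5008 0.3499 0.0425]
base [[0.688  0.2692]
 [0.719  0.1797]
 [0.607  0.1395]
 [0.5771 0.2274]]
0.11876716916014202
origin [0.6196 0.1936 0.01  ] 20.188354397389784
foot [0.6196 0.1936 0.17  ] ball [0.5739 0.1768 0.2396] axis [-0.5384 -0.198   0.8191]
ball tri [0.5781 0.1756 0.2339] foot atz side [0.6204 0.1888 0.17  ]
[[176.7207 171.8423]
 [175.7968 185.5867]] (177.875, 169.125) (177.125, 184.625)
[[264.6748 133.2303]
 [250.3355 112.0255]] (265.875, 133.875) 252.69494610107796 114.09771804563908
```

```bash
cat > go.py <<'E'
from h import *
from scipy.linalg import logm,expm
from scipy.spatial.transform import Rotation as Ro
def M(R,p):
    T=np.eye(4);T[:3,:3]=R;T[:3,3]=p;return T
def down(phi): # tool x at yaw phi deg, z down
    c,s=np.cos(np.radians(phi)),np.sin(np.radians(phi));x=np.array([c,s,0]);z=np.array([0,0,-1.]);return np.c_[x,np.cross(z,x),z]
def cur():
    s=sensors.observe();return M(Ro.from_rotvec(s['ee_rot']).as_matrix(),s['tool_pos'])
def plan(T0,T1,N,lbl=''):
    X=np.real(expm(logm(np.linalg.inv(T0)@T1)/N)); d=X[:3,3]/.02; a=np.degrees(Ro.from_matrix(X[:3,:3]).as_rotvec())/5
    P=[(T0@np.linalg.matrix_power(X,k))[:3,3] for k in range(N+1)]
    print(lbl,N,'d',d.round(3),'a',a.round(3),'path',[x.round(3).tolist() for x in P[::max(1,N//4)]])
E
python3 - <<'E'
from go import *
T1=M(down(177.9),[.4551,.0375,.12]); plan(cur(),T1,36)
E
```

```text
36 d [-0.427 -0.646  0.169] a [-0.001 -0.    -0.133] path [[0.275, 0.561, 0.241], [0.299, 0.423, 0.211], [0.337, 0.29, 0.181], [0.39, 0.16, 0.15], [0.455, 0.038, 0.12]]
```

Request:
arm_command([
  {"dx": -0.427,"dy": -0.646,"dz": 0.169,"az": -0.133,"jaw": -0.2},
  {"dx": -0.427,"dy": -0.646,"dz": 0.169,"az": -0.133},
  {"dx": -0.427,"dy": -0.646,"dz": 0.169,"az": -0.133},
  {"dx": -0.427,"dy": -0.646,"dz": 0.169,"az": -0.133},
  {"dx": -0.427,"dy": -0.646,"dz": 0.169,"az": -0.133},
  {"dx": -0.427,"dy": -0.646,"dz": 0.169,"az": -0.133},
  {"dx": -0.427,"dy": -0.646,"dz": 0.169,"az": -0.133},
  {"dx": -0.427,"dy": -0.646,"dz": 0.169,"az": -0.133},
  {"dx": -0.427,"dy": -0.646,"dz": 0.169,"az": -0.133},
  {"dx": -0.427,"dy": -0.646,"dz": 0.169,"az": -0.133},
  {"dx": -0.427,"dy": -0.646,"dz": 0.169,"az": -0.133},
  {"dx": -0.427,"dy": -0.646,"dz": 0.169,"az": -0.133},
])

```text
invalid input
```

Request:
arm_command([
  {"dx": -0.427,"dy": -0.646,"dz": 0.169,"az": -0.133},
  {"dx": -0.427,"dy": -0.646,"dz": 0.169,"az": -0.133},
  {"dx": -0.427,"dy": -0.646,"dz": 0.169,"az": -0.133},
  {"dx": -0.427,"dy": -0.646,"dz": 0.169,"az": -0.133},
  {"dx": -0.427,"dy": -0.646,"dz": 0.169,"az": -0.133},
  {"dx": -0.427,"dy": -0.646,"dz": 0.169,"az": -0.133},
  {"dx": -0.427,"dy": -0.646,"dz": 0.169,"az": -0.133},
  {"dx": -0.427,"dy": -0.646,"dz": 0.169,"az": -0.133},
  {"dx": -0.427,"dy": -0.646,"dz": 0.169,"az": -0.133},
  {"dx": -0.427,"dy": -0.646,"dz": 0.169,"az": -0.133},
  {"dx": -0.427,"dy": -0.646,"dz": 0.169,"az": -0.133},
  {"dx": -0.427,"dy": -0.646,"dz": 0.169,"az": -0.133},
])

```text
invalid input
```

Request:
arm_command([
  {"dx": -0.427,"dy": -0.646,"dz": 0.169,"az": -0.133},
  {"dx": -0.427,"dy": -0.646,"dz": 0.169,"az": -0.133},
  {"dx": -0.427,"dy": -0.646,"dz": 0.169,"az": -0.133},
  {"dx": -0.427,"dy": -0.646,"dz": 0.169,"az": -0.133},
  {"dx": -0.427,"dy": -0.646,"dz": 0.169,"az": -0.133},
  {"dx": -0.427,"dy": -0.646,"dz": 0.169,"az": -0.133},
  {"dx": -0.427,"dy": -0.646,"dz": 0.169,"az": -0.133},
  {"dx": -0.427,"dy": -0.646,"dz": 0.169,"az": -0.133},
  {"dx": -0.427,"dy": -0.646,"dz": 0.169,"az": -0.133},
  {"dx": -0.427,"dy": -0.646,"dz": 0.169,"az": -0.133},
  {"dx": -0.427,"dy": -0.646,"dz": 0.169,"az": -0.133},
  {"dx": -0.427,"dy": -0.646,"dz": 0.169,"az": -0.133},
])

```text
invalid input
```

Request:
arm_command([
  {"ax": 0,"ay": 0,"az": -0.133,"dx": -0.427,"dy": -0.646,"dz": 0.169,"jaw": -0.2},
])

```text
clock: 0.2
tool_pos: [0.2769, 0.5469, 0.2387]
ee_rot: [-0.69, -3.065, -0.002]
wrist_force: [0.1, -0.4, -0.1]
gripper_width: 0.0733
grasp_force: 0.0
```

Request:
arm_command([
  {"ax": 0,"ay": 0,"az": -0.133,"dx": -0.427,"dy": -0.646,"dz": 0.169,"jaw": -0.2},
  {"ax": 0,"ay": 0,"az": -0.133,"dx": -0.427,"dy": -0.646,"dz": 0.169,"jaw": -0.2},
  {"ax": 0,"ay": 0,"az": -0.133,"dx": -0.427,"dy": -0.646,"dz": 0.169,"jaw": -0.2},
  {"ax": 0,"ay": 0,"az": -0.133,"dx": -0.427,"dy": -0.646,"dz": 0.169,"jaw": -0.2},
  {"ax": 0,"ay": 0,"az": -0.133,"dx": -0.427,"dy": -0.646,"dz": 0.169,"jaw": -0.2},
  {"ax": 0,"ay": 0,"az": -0.133,"dx": -0.427,"dy": -0.646,"dz": 0.169,"jaw": -0.2},
  {"ax": 0,"ay": 0,"az": -0.133,"dx": -0.427,"dy": -0.646,"dz": 0.169,"jaw": -0.2},
  {"ax": 0,"ay": 0,"az": -0.133,"dx": -0.427,"dy": -0.646,"dz": 0.169,"jaw": -0.2},
  {"ax": 0,"ay": 0,"az": -0.133,"dx": -0.427,"dy": -0.646,"dz": 0.169,"jaw": -0.2},
  {"ax": 0,"ay": 0,"az": -0.133,"dx": -0.427,"dy": -0.646,"dz": 0.169,"jaw": -0.2},
  {"ax": 0,"ay": 0,"az": -0.133,"dx": -0.427,"dy": -0.646,"dz": 0.169,"jaw": -0.2},
  {"ax": 0,"ay": 0,"az": -0.133,"dx": -0.427,"dy": -0.646,"dz": 0.169,"jaw": -0.2},
])

```text
clock: 1.4
tool_pos: [0.3144, 0.363, 0.1978]
ee_rot: [-0.476, -3.105, 0.001]
wrist_force: [0.2, -0.2, -0.2]
gripper_width: 0.0512
grasp_force: 0.0
```

Request:
arm_command([
  {"ax": 0,"ay": 0,"az": -0.133,"dx": -0.427,"dy": -0.646,"dz": 0.169,"jaw": -0.2},
  {"ax": 0,"ay": 0,"az": -0.133,"dx": -0.427,"dy": -0.646,"dz": 0.169,"jaw": -0.2},
  {"ax": 0,"ay": 0,"az": -0.133,"dx": -0.427,"dy": -0.646,"dz": 0.169,"jaw": -0.2},
  {"ax": 0,"ay": 0,"az": -0.133,"dx": -0.427,"dy": -0.646,"dz": 0.169,"jaw": -0.2},
  {"ax": 0,"ay": 0,"az": -0.133,"dx": -0.427,"dy": -0.646,"dz": 0.169,"jaw": -0.2},
  {"ax": 0,"ay": 0,"az": -0.133,"dx": -0.427,"dy": -0.646,"dz": 0.169,"jaw": -0.2},
  {"ax": 0,"ay": 0,"az": -0.133,"dx": -0.427,"dy": -0.646,"dz": 0.169,"jaw": -0.2},
  {"ax": 0,"ay": 0,"az": -0.133,"dx": -0.427,"dy": -0.646,"dz": 0.169,"jaw": -0.2},
  {"ax": 0,"ay": 0,"az": -0.133,"dx": -0.427,"dy": -0.646,"dz": 0.169,"jaw": -0.2},
  {"ax": 0,"ay": 0,"az": -0.133,"dx": -0.427,"dy": -0.646,"dz": 0.169,"jaw": -0.2},
  {"ax": 0,"ay": 0,"az": -0.133,"dx": -0.427,"dy": -0.646,"dz": 0.169,"jaw": -0.2},
  {"ax": 0,"ay": 0,"az": -0.133,"dx": -0.427,"dy": -0.646,"dz": 0.169,"jaw": -0.2},
])

```text
clock: 2.6
tool_pos: [0.3769, 0.1883, 0.1573]
ee_rot: [-0.259, -3.13, 0.0]
wrist_force: [0.5, 0.2, 0.4]
gripper_width: 0.0513
grasp_force: 0.0
```

Request:
arm_command([
  {"ax": 0,"ay": 0,"az": -0.133,"dx": -0.427,"dy": -0.646,"dz": 0.169,"jaw": -0.2},
  {"ax": 0,"ay": 0,"az": -0.133,"dx": -0.427,"dy": -0.646,"dz": 0.169,"jaw": -0.2},
  {"ax": 0,"ay": 0,"az": -0.133,"dx": -0.427,"dy": -0.646,"dz": 0.169,"jaw": -0.2},
  {"ax": 0,"ay": 0,"az": -0.133,"dx": -0.427,"dy": -0.646,"dz": 0.169,"jaw": -0.2},
  {"ax": 0,"ay": 0,"az": -0.133,"dx": -0.427,"dy": -0.646,"dz": 0.169,"jaw": -0.2},
  {"ax": 0,"ay": 0,"az": -0.133,"dx": -0.427,"dy": -0.646,"dz": 0.169,"jaw": -0.2},
  {"ax": 0,"ay": 0,"az": -0.133,"dx": -0.427,"dy": -0.646,"dz": 0.169,"jaw": -0.2},
  {"ax": 0,"ay": 0,"az": -0.133,"dx": -0.427,"dy": -0.646,"dz": 0.169,"jaw": -0.2},
  {"ax": 0,"ay": 0,"az": -0.133,"dx": -0.427,"dy": -0.646,"dz": 0.169,"jaw": -0.2},
  {"ax": 0,"ay": 0,"az": -0.133,"dx": -0.427,"dy": -0.646,"dz": 0.169,"jaw": -0.2},
  {"ax": 0,"ay": 0,"az": -0.133,"dx": -0.427,"dy": -0.646,"dz": 0.169,"jaw": -0.2},
  {"ax": 0,"ay": 0,"az": 0,"dx": 0,"dy": 0,"dz": 0,"jaw": -0.2},
])

```text
clock: 3.8
tool_pos: [0.4556, 0.0367, 0.1202]
ee_rot: [-0.063, -3.141, 0.0]
wrist_force: [0.3, 0.9, 0.8]
gripper_width: 0.0512
grasp_force: 0.0
```

```bash
python3 - <<'E'
from go import *
plan(cur(),M(down(177.9),[.4551,.0375,.014]),8)
i=snap('wrist','w1');cv2.imwrite('pics/w1.png',i['color'][:,:,::-1])
print(proj(i,[[.540,.0342,.004],[.4551,.0375,.024]]))
E
```

```text
8 d [0.003 0.005 0.663] a [-0.    -0.001 -0.005] path [[0.456, 0.037, 0.12], [0.455, 0.037, 0.094], [0.455, 0.037, 0.067], [0.455, 0.037, 0.041], [0.455, 0.038, 0.014]]
[[285.7127527  294.44051647]
 [286.01716595 213.29558932]]
```

View pics/w1.png

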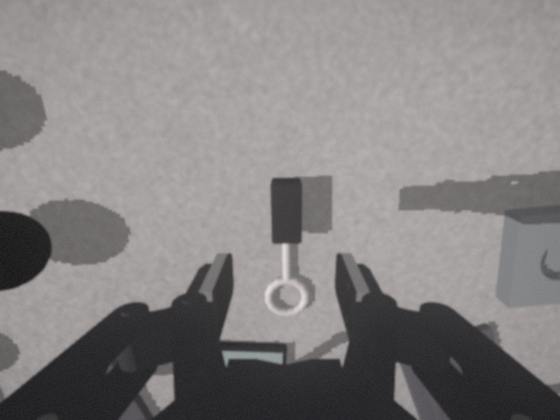

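The wrist view shows the ring at (287,296) and the box around (286,210). Both agree with the projections, so I'm descending and gripping.

Request:
arm_command([
  {"ax": 0,"ay": 0,"az": 0,"dx": 0,"dy": 0.005,"dz": 0.66,"jaw": -0.2},
  {"ax": 0,"ay": 0,"az": 0,"dx": 0,"dy": 0.005,"dz": 0.66,"jaw": -0.2},
  {"ax": 0,"ay": 0,"az": 0,"dx": 0,"dy": 0.005,"dz": 0.66,"jaw": -0.2},
  {"ax": 0,"ay": 0,"az": 0,"dx": 0,"dy": 0.005,"dz": 0.66,"jaw": -0.2},
  {"ax": 0,"ay": 0,"az": 0,"dx": 0,"dy": 0.005,"dz": 0.66,"jaw": -0.2},
  {"ax": 0,"ay": 0,"az": 0,"dx": 0,"dy": 0.005,"dz": 0.66,"jaw": -0.2},
  {"ax": 0,"ay": 0,"az": 0,"dx": 0,"dy": 0.005,"dz": 0.66,"jaw": -0.2},
  {"ax": 0,"ay": 0,"az": 0,"dx": 0,"dy": 0.005,"dz": 0.55,"jaw": -0.2},
  {"ax": 0,"ay": 0,"az": 0,"dx": 0,"dy": 0,"dz": 0,"jaw": -0.2},
])

```text
clock: 4.75
tool_pos: [0.4536, 0.0387, 0.0154]
ee_rot: [-0.06, -3.137, 0.0]
wrist_force: [-0.4, -0.0, -0.9]
gripper_width: 0.0514
grasp_force: 0.0
```

Request:
arm_command([
  {"ax": 0,"ay": 0,"az": 0,"dx": 0,"dy": 0,"dz": 0,"jaw": 1},
  {"ax": 0,"ay": 0,"az": 0,"dx": 0,"dy": 0,"dz": 0,"jaw": 1},
  {"ax": 0,"ay": 0,"az": 0,"dx": 0,"dy": 0,"dz": 0,"jaw": 1},
  {"ax": 0,"ay": 0,"az": 0,"dx": 0,"dy": 0,"dz": 0,"jaw": 1},
  {"ax": 0,"ay": 0,"az": 0,"dx": 0,"dy": 0,"dz": 0,"jaw": 1},
  {"ax": 0,"ay": 0,"az": 0,"dx": 0,"dy": 0,"dz": 0,"jaw": 1},
  {"ax": 0,"ay": 0,"az": 0,"dx": 0,"dy": 0,"dz": 0,"jaw": 1},
], force=50)

```text
clock: 5.45
tool_pos: [0.4559, 0.0386, 0.0177]
ee_rot: [0.06, 3.14, -0.0]
wrist_force: [-0.7, -0.5, 6.0]
gripper_width: 0.0226
grasp_force: 50.4
```

```bash
cat >> go.py <<'E'
yaw=np.radians(20.2); foot=np.array([.6202,.1928,.17])
sx=np.array([np.cos(yaw),np.sin(yaw),0]);Z=np.array([0,0,1.]);t=np.radians(35)
a=-np.sin(t)*sx+np.cos(t)*Z; u=np.cos(t)*sx+np.sin(t)*Z
Rh=np.c_[-u,np.cross(-a,-u),-a]
def hang(s,off=np.zeros(3)): return M(Rh,foot+s*a-.085*u+.0125*a+off)
E
python3 - <<'E'
from go import *
T0=cur();U=T0.copy();U[2,3]+=.1
plan(T0,U,6,'up'); W=hang(.12,np.array([0,-.09,0]));plan(U,W,16,'way');plan(W,hang(.12),6,'in')
E
```

```text
up 6 d [-0.001 -0.    -0.833] a [ 0.  0. -0.] path [[0.456, 0.039, 0.018], [0.456, 0.039, 0.034], [0.456, 0.039, 0.051], [0.456, 0.039, 0.068], [0.456, 0.039, 0.084], [0.456, 0.039, 0.101], [0.456, 0.039, 0.118]]
way 16 d [-0.19   0.045 -0.314] a [-0.086 -0.431 -0.271] path [[0.456, 0.039, 0.118], [0.47, 0.042, 0.144], [0.479, 0.046, 0.171], [0.484, 0.049, 0.2], [0.484, 0.053, 0.23]]
in 6 d [-0.212  0.704  0.149] a [ 0. -0.  0.] path [[0.484, 0.053, 0.23], [0.484, 0.068, 0.23], [0.484, 0.083, 0.23], [0.484, 0.098, 0.23], [0.484, 0.113, 0.23], [0.484, 0.128, 0.23], [0.484, 0.143, 0.23]]
```

Request:
arm_command([
  {"ax": 0,"ay": 0,"az": 0,"dx": 0,"dy": 0,"dz": -0.5,"jaw": 1},
  {"ax": 0,"ay": 0,"az": 0,"dx": 0,"dy": 0,"dz": -0.9,"jaw": 1},
  {"ax": 0,"ay": 0,"az": 0,"dx": 0,"dy": 0,"dz": -0.9,"jaw": 1},
  {"ax": 0,"ay": 0,"az": 0,"dx": 0,"dy": 0,"dz": -0.9,"jaw": 1},
  {"ax": 0,"ay": 0,"az": 0,"dx": 0,"dy": 0,"dz": -0.9,"jaw": 1},
  {"ax": 0,"ay": 0,"az": 0,"dx": 0,"dy": 0,"dz": -0.9,"jaw": 1},
])

```text
clock: 6.05
tool_pos: [0.4543, 0.0387, 0.1177]
ee_rot: [-0.06, -3.14, -0.0]
wrist_force: [-0.0, 0.1, -1.1]
gripper_width: 0.0228
grasp_force: 49.7
```

Request:
arm_command([
  {"ax": -0.086,"ay": -0.431,"az": -0.271,"dx": -0.19,"dy": 0.045,"dz": -0.314,"jaw": 1},
  {"ax": -0.086,"ay": -0.431,"az": -0.271,"dx": -0.19,"dy": 0.045,"dz": -0.314,"jaw": 1},
  {"ax": -0.086,"ay": -0.431,"az": -0.271,"dx": -0.19,"dy": 0.045,"dz": -0.314,"jaw": 1},
  {"ax": -0.086,"ay": -0.431,"az": -0.271,"dx": -0.19,"dy": 0.045,"dz": -0.314,"jaw": 1},
  {"ax": -0.086,"ay": -0.431,"az": -0.271,"dx": -0.19,"dy": 0.045,"dz": -0.314,"jaw": 1},
  {"ax": -0.086,"ay": -0.431,"az": -0.271,"dx": -0.19,"dy": 0.045,"dz": -0.314,"jaw": 1},
  {"ax": -0.086,"ay": -0.431,"az": -0.271,"dx": -0.19,"dy": 0.045,"dz": -0.314,"jaw": 1},
  {"ax": -0.086,"ay": -0.431,"az": -0.271,"dx": -0.19,"dy": 0.045,"dz": -0.314,"jaw": 1},
])

```text
clock: 6.85
tool_pos: [0.4772, 0.0458, 0.1708]
ee_rot: [-0.218, 2.831, 0.078]
wrist_force: [0.0, -0.2, -1.8]
gripper_width: 0.0226
grasp_force: 49.6
```

Request:
arm_command([
  {"ax": -0.086,"ay": -0.431,"az": -0.271,"dx": -0.19,"dy": 0.045,"dz": -0.314,"jaw": 1},
  {"ax": -0.086,"ay": -0.431,"az": -0.271,"dx": -0.19,"dy": 0.045,"dz": -0.314,"jaw": 1},
  {"ax": -0.086,"ay": -0.431,"az": -0.271,"dx": -0.19,"dy": 0.045,"dz": -0.314,"jaw": 1},
  {"ax": -0.086,"ay": -0.431,"az": -0.271,"dx": -0.19,"dy": 0.045,"dz": -0.314,"jaw": 1},
  {"ax": -0.086,"ay": -0.431,"az": -0.271,"dx": -0.19,"dy": 0.045,"dz": -0.314,"jaw": 1},
  {"ax": -0.086,"ay": -0.431,"az": -0.271,"dx": -0.19,"dy": 0.045,"dz": -0.314,"jaw": 1},
  {"ax": -0.086,"ay": -0.431,"az": -0.271,"dx": -0.19,"dy": 0.045,"dz": -0.314,"jaw": 1},
  {"ax": -0.086,"ay": -0.431,"az": -0.271,"dx": -0.19,"dy": 0.045,"dz": -0.314,"jaw": 1},
  {"ax": 0,"ay": 0,"az": 0,"dx": 0,"dy": 0,"dz": 0,"jaw": 1},
])

```text
clock: 7.75
tool_pos: [0.4816, 0.0525, 0.2288]
ee_rot: [-0.445, 2.499, 0.142]
wrist_force: [0.5, 1.1, -1.0]
gripper_width: 0.0227
grasp_force: 49.7
```

```bash
python3 - <<'E'
from go import *
T0=cur();print(T0[:3,3]);plan(T0,hang(.12),7,'in')
E
```

```text
[0.48155953 0.05254422 0.22881474]
in 7 d [-0.196  0.598  0.13 ] a [ 0.003 -0.003 -0.002] path [[0.482, 0.053, 0.229], [0.482, 0.065, 0.229], [0.482, 0.078, 0.229], [0.482, 0.091, 0.229], [0.483, 0.104, 0.229], [0.483, 0.117, 0.23], [0.483, 0.13, 0.23], [0.484, 0.143, 0.23]]
```

Request:
arm_command([
  {"ax": 0,"ay": 0,"az": 0,"dx": -0.2,"dy": 0.6,"dz": 0.13,"jaw": 1},
  {"ax": 0,"ay": 0,"az": 0,"dx": -0.2,"dy": 0.6,"dz": 0.13,"jaw": 1},
  {"ax": 0,"ay": 0,"az": 0,"dx": -0.2,"dy": 0.6,"dz": 0.13,"jaw": 1},
  {"ax": 0,"ay": 0,"az": 0,"dx": -0.2,"dy": 0.6,"dz": 0.13,"jaw": 1},
  {"ax": 0,"ay": 0,"az": 0,"dx": -0.2,"dy": 0.6,"dz": 0.13,"jaw": 1},
  {"ax": 0,"ay": 0,"az": 0,"dx": -0.2,"dy": 0.6,"dz": 0.13,"jaw": 1},
  {"ax": 0,"ay": 0,"az": 0,"dx": -0.2,"dy": 0.6,"dz": 0.13,"jaw": 1},
  {"ax": 0,"ay": 0,"az": 0,"dx": 0,"dy": 0,"dz": 0,"jaw": 1},
])

```text
clock: 8.55
tool_pos: [0.4844, 0.1441, 0.2298]
ee_rot: [-0.448, 2.5, 0.142]
wrist_force: [-0.1, -0.0, -1.3]
gripper_width: 0.0232
grasp_force: 49.7
```

```bash
python3 - <<'E'
from go import *
T0=cur();print(T0[:3,3],hang(.12)[:3,3])
ts=[]
for n in ['top','side','wrist']:
    i=snap(n,n+'2'); c=i['color'][:,:,::-1]
    P=proj(i,[foot,foot+.085*a,foot+.12*a]);print(n,P.round(1).tolist())
    k,w,h=(6,66,50) if n!='wrist' else (1.43,560,420)
    o=(P[1]-[w/2,h/2]).astype(int) if n!='wrist' else np.array([0,0])
    o=np.maximum(o,0);print('o',o)
    ts.append(cv2.resize(c[o[1]:o[1]+h,o[0]:o[0]+w],(396,300),interpolation=cv2.INTER_CUBIC))
cv2.imwrite('pics/h2.png',np.vstack([np.hstack(ts[:2]),np.hstack([ts[2],0*ts[2]])]))
E
```

```text
[0.48441735 0.14412726 0.22978357] [0.48353026 0.14251533 0.22978365]
top [[177.2, 171.6], [176.3, 185.3], [175.9, 191.7]]
o [143 160]
side [[265.0, 133.3], [250.7, 112.1], [244.3, 102.6]]
o [217  87]
wrist [[284.1, 285.0], [284.5, 348.9], [284.8, 391.6]]
o [0 0]
```

View pics/h2.png

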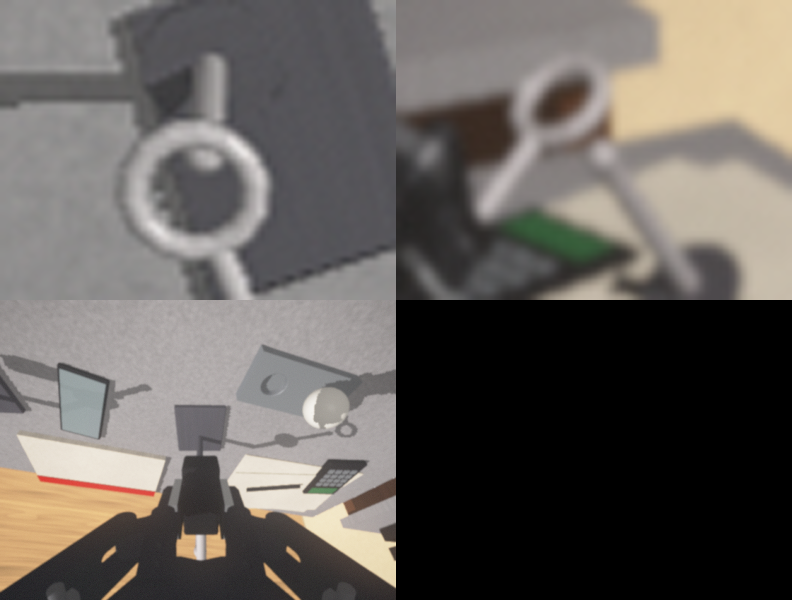

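The top tile shows the ring centre at (197,190) with the peg ball just behind it, and the side tile shows the ring at (558,100) and the ball at (601,153). I'll triangulate the ring offset from the peg axis.

```bash
python3 - <<'E'
from go import *
np.set_printoptions(precision=4,suppress=True)
T=load('top2');S=load('side2')
ball=tri([(T,177.1,184.6),(S,250.8,112.1)]);ring=tri([(T,175.4,191.25),(S,243.6,103.3)])
print('ball',ball,foot+.085*a,proj(T,ball),proj(S,ball));print('ring',ring,foot+.12*a,proj(T,ring),proj(S,ring))
d=ring-ball;print('along',d@a,'perp in tool x,y',[ -(d-(d@a)*a)@Rh[:,k] for k in (0,1)])
T0=cur();dm=T0[:3,:3]@np.array([-.085,0,0.0125])+T0[:3,3]-ball;print('kin perp',[-dm@Rh[:,k] for k in (0,1)],dm@a)
print(np.degrees(Ro.from_matrix(T0[:3,:3].T@Rh).as_rotvec()))
E
```

```text
ball [0.5749 0.1747 0.2401] [0.5744 0.176  0.2396] [[176.9357 184.9829]] [[251.1094 112.0407]]
ring [0.5559 0.1708 0.2661] [0.5556 0.169  0.2683] [[175.1402 191.8608]] [[244.0868 103.2117]]
along 0.032336862795690535 perp in tool x,y [np.float64(-0.0007777016717313721), np.float64(-0.002840814817453609)]
kin perp [np.float64(0.0008644442095942147), np.float64(-0.0011597661873606548)] 0.03380014574107327
[ 0.0762 -0.1334 -0.0062]
```

Request:
arm_command([
  {"ax": 0,"ay": 0,"az": 0,"dx": 0,"dy": -0.1,"dz": 0,"jaw": 1},
  {"ax": 0,"ay": 0,"az": 0,"dx": 0,"dy": 0,"dz": 0.4,"jaw": 1},
  {"ax": 0,"ay": 0,"az": 0,"dx": 0,"dy": 0,"dz": 0.4,"jaw": 1},
  {"ax": 0,"ay": 0,"az": 0,"dx": 0,"dy": 0,"dz": 0.4,"jaw": 1},
  {"ax": 0,"ay": 0,"az": 0,"dx": 0,"dy": 0,"dz": 0.4,"jaw": 1},
  {"ax": 0,"ay": 0,"az": 0,"dx": 0,"dy": 0,"dz": 0.4,"jaw": 1},
  {"ax": 0,"ay": 0,"az": 0,"dx": 0,"dy": 0,"dz": 0.4,"jaw": 1},
])

```text
clock: 9.4
tool_pos: [0.512, 0.1507, 0.1902]
ee_rot: [-0.445, 2.499, 0.141]
wrist_force: [-0.3, 0.6, -1.0]
gripper_width: 0.0229
grasp_force: 49.7
```

```bash
python3 - <<'E'
from go import *
T0=cur();print(T0[:3,3])
ts=[]
for n,o in [('top',(143,160)),('side',(217,87))]:
    c=snap(n,n+'3')['color'][:,:,::-1]
    ts.append(cv2.resize(c[o[1]:o[1]+50,o[0]:o[0]+66],(396,300),interpolation=cv2.INTER_CUBIC))
cv2.imwrite('pics/h3.png',np.hstack(ts))
E
```

```text
[0.5119634  0.15066433 0.19022077]
```

View pics/h3.png

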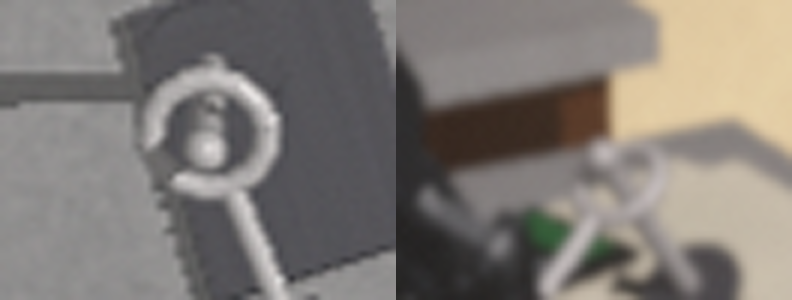

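The ball now shows inside the ring (top tile, ball at (207,150), ring around (212,133)), with no contact force. I'll keep sliding down, then release.

Request:
arm_command([
  {"ax": 0,"ay": 0,"az": 0,"dx": 0,"dy": 0,"dz": 0.4,"jaw": 1},
  {"ax": 0,"ay": 0,"az": 0,"dx": 0,"dy": 0,"dz": 0.4,"jaw": 1},
  {"ax": 0,"ay": 0,"az": 0,"dx": 0,"dy": 0,"dz": 0.4,"jaw": 1},
  {"ax": 0,"ay": 0,"az": 0,"dx": 0,"dy": 0,"dz": 0.4,"jaw": 1},
  {"ax": 0,"ay": 0,"az": 0,"dx": 0,"dy": 0,"dz": 0.4,"jaw": 1},
  {"ax": 0,"ay": 0,"az": 0,"dx": 0,"dy": 0,"dz": 0.3,"jaw": 1},
  {"ax": 0,"ay": 0,"az": 0,"dx": 0,"dy": 0,"dz": 0,"jaw": 1},
])

```text
clock: 10.2
tool_pos: [0.5362, 0.1598, 0.1523]
ee_rot: [-0.445, 2.5, 0.142]
wrist_force: [-0.7, -0.2, -1.6]
gripper_width: 0.0226
grasp_force: 49.7
```

```bash
python3 - <<'E'
from go import *
T0=cur();r=T0[:3,:3]@np.array([-.085,0,0.0125])+T0[:3,3];print((r-foot)@a,(r-foot)@Rh)
E
```

```text
0.02452257949643006 [-0.0009328  -0.00205317 -0.02452258]
```

Request:
arm_command([
  {"ax": 0,"ay": 0,"az": 0,"dx": 0,"dy": 0,"dz": 0.3,"jaw": 1},
  {"ax": 0,"ay": 0,"az": 0,"dx": 0,"dy": 0,"dz": 0.2,"jaw": 1},
  {"ax": 0,"ay": 0,"az": 0,"dx": 0,"dy": 0,"dz": 0,"jaw": 1},
  {"ax": 0,"ay": 0,"az": 0,"dx": 0,"dy": 0,"dz": 0,"jaw": -0.2},
  {"ax": 0,"ay": 0,"az": 0,"dx": 0,"dy": 0,"dz": 0,"jaw": -0.2},
  {"ax": 0,"ay": 0,"az": 0,"dx": 0,"dy": 0,"dz": 0,"jaw": -0.2},
  {"ax": 0,"ay": 0,"az": 0,"dx": 0,"dy": 0,"dz": 0,"jaw": -0.2},
  {"ax": 0,"ay": 0,"az": 0,"dx": 0,"dy": 0,"dz": 0,"jaw": -0.2},
])

```text
clock: 11.0
tool_pos: [0.5419, 0.1617, 0.1455]
ee_rot: [-0.445, 2.498, 0.141]
wrist_force: [-0.3, 1.3, -0.1]
gripper_width: 0.0512
grasp_force: 0.0
```

Request:
arm_command([
  {"ax": 0,"ay": 0,"az": 0,"dx": 0,"dy": 0,"dz": -0.4,"jaw": -0.2},
  {"ax": 0,"ay": 0,"az": 0,"dx": 0,"dy": 0,"dz": -0.6,"jaw": -0.2},
  {"ax": 0,"ay": 0,"az": 0,"dx": 0,"dy": 0,"dz": -0.8,"jaw": -0.2},
  {"ax": 0,"ay": 0,"az": 0,"dx": 0,"dy": 0,"dz": -0.8,"jaw": -0.2},
  {"ax": 0,"ay": 0,"az": 0,"dx": 0,"dy": 0,"dz": -0.8,"jaw": -0.2},
  {"ax": 0,"ay": 0,"az": 0,"dx": 0,"dy": 0,"dz": -0.8,"jaw": -0.2},
  {"ax": 0,"ay": 0,"az": 0,"dx": 0,"dy": 0,"dz": -0.8,"jaw": -0.2},
  {"ax": 0,"ay": 0,"az": 0,"dx": 0,"dy": 0,"dz": -0.8,"jaw": -0.2},
])

```text
clock: 11.8
tool_pos: [0.4789, 0.1385, 0.2408]
ee_rot: [-0.445, 2.498, 0.141]
wrist_force: [-0.1, -1.0, -0.4]
gripper_width: 0.0509
grasp_force: 0.0
```

```bash
python3 - <<'E'
from go import *
ts=[]
for n,o in [('top',(140,150)),('side',(217,85))]:
    c=snap(n,n+'4')['color'][:,:,::-1]
    ts.append(cv2.resize(c[o[1]:o[1]+100,o[0]:o[0]+100],(400,400),interpolation=cv2.INTER_CUBIC))
cv2.imwrite('pics/h4.png',np.hstack(ts))
T0=cur();print(T0[:3,3]);W=M(down(90),[.4735,-.278,.13])
V=M(down(150),[.42,.0,.2]);plan(T0,V,12,'V');plan(V,W,16,'W');plan(T0,W,22,'direct')
E
```

```text
[0.48010042 0.1385288  0.24252331]
V 12 d [ 0.27  -0.622  0.067] a [0.257 0.548 0.81 ] path [[0.48, 0.139, 0.243], [0.479, 0.1, 0.23], [0.469, 0.062, 0.217], [0.448, 0.029, 0.207], [0.42, 0.0, 0.2]]
W 16 d [-0.865 -0.332  0.219] a [0.   0.   0.75] path [[0.42, 0.0, 0.2], [0.461, -0.062, 0.182], [0.484, -0.132, 0.165], [0.488, -0.206, 0.148], [0.474, -0.278, 0.13]]
direct 22 d [-0.506 -0.992  0.332] a [0.306 0.214 0.966] path [[0.48, 0.139, 0.243], [0.557, 0.053, 0.237], [0.59, -0.055, 0.215], [0.574, -0.164, 0.182], [0.51, -0.253, 0.144]]
```

View pics/h4.png

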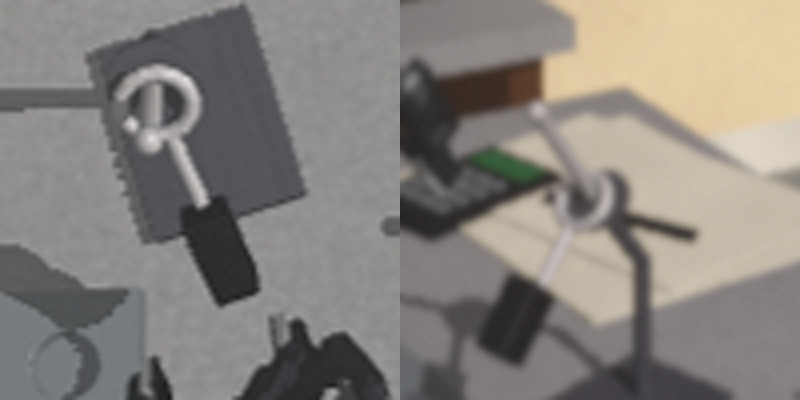

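The arm hangs on the peg with the ring at its foot (side tile ring at (585,200)). Next is the globe, by a path clear of the full stand.

```bash
python3 - <<'E'
from go import *
print('fullball',atz(load('top1'),383.6,180,.24))
T0=cur();W=M(down(90),[.4735,-.278,.13])
V=M(down(150),[.37,.0,.2]);plan(T0,V,12,'V');plan(V,W,18,'W')
# neighbours
T=load('top1')
for n,u,v in [('b1',602,294),('b2',517,370),('r',642,366),('b3',549,441)]: print(n,atz(T,u/1.4286,v/1.4286,.032))
E
```

```text
fullball [ 0.59027624 -0.18770747  0.24      ]
V 12 d [ 0.476 -0.633 -0.004] a [0.257 0.548 0.81 ] path [[0.48, 0.139, 0.243], [0.467, 0.096, 0.227], [0.444, 0.057, 0.213], [0.41, 0.025, 0.204], [0.37, -0.0, 0.2]]
W 18 d [-0.846 -0.168  0.194] a [0.    0.    0.667] path [[0.37, 0.0, 0.2], [0.418, -0.05, 0.184], [0.453, -0.109, 0.169], [0.473, -0.175, 0.153], [0.477, -0.244, 0.138]]
b1 [ 0.59242449 -0.31719713  0.032     ]
b2 [ 0.47250651 -0.1844378   0.032     ]
r [ 0.48200646 -0.37326503  0.032     ]
b3 [ 0.36799227 -0.23023444  0.032     ]
```

Request:
arm_command([
  {"ax": 0.257,"ay": 0.548,"az": 0.81,"dx": 0.476,"dy": -0.633,"dz": 0,"jaw": -1},
  {"ax": 0.257,"ay": 0.548,"az": 0.81,"dx": 0.476,"dy": -0.633,"dz": 0,"jaw": -1},
  {"ax": 0.257,"ay": 0.548,"az": 0.81,"dx": 0.476,"dy": -0.633,"dz": 0,"jaw": -1},
  {"ax": 0.257,"ay": 0.548,"az": 0.81,"dx": 0.476,"dy": -0.633,"dz": 0,"jaw": -1},
  {"ax": 0.257,"ay": 0.548,"az": 0.81,"dx": 0.476,"dy": -0.633,"dz": 0,"jaw": -1},
  {"ax": 0.257,"ay": 0.548,"az": 0.81,"dx": 0.476,"dy": -0.633,"dz": 0,"jaw": -1},
  {"ax": 0.257,"ay": 0.548,"az": 0.81,"dx": 0.476,"dy": -0.633,"dz": 0,"jaw": -1},
  {"ax": 0.257,"ay": 0.548,"az": 0.81,"dx": 0.476,"dy": -0.633,"dz": 0,"jaw": -1},
  {"ax": 0.257,"ay": 0.548,"az": 0.81,"dx": 0.476,"dy": -0.633,"dz": 0,"jaw": -1},
  {"ax": 0.257,"ay": 0.548,"az": 0.81,"dx": 0.476,"dy": -0.633,"dz": 0,"jaw": -1},
  {"ax": 0.257,"ay": 0.548,"az": 0.81,"dx": 0.476,"dy": -0.633,"dz": 0,"jaw": -1},
  {"ax": 0.257,"ay": 0.548,"az": 0.81,"dx": 0.476,"dy": -0.633,"dz": 0,"jaw": -1},
])

```text
clock: 13.1
tool_pos: [0.369, -0.0001, 0.1965]
ee_rot: [-0.815, -3.027, 0.003]
wrist_force: [0.1, 0.0, 0.3]
gripper_width: 0.0858
grasp_force: 0.0
```

Request:
arm_command([
  {"ax": 0,"ay": 0,"az": 0.667,"dx": -0.846,"dy": -0.168,"dz": 0.194,"jaw": -1},
  {"ax": 0,"ay": 0,"az": 0.667,"dx": -0.846,"dy": -0.168,"dz": 0.194,"jaw": -1},
  {"ax": 0,"ay": 0,"az": 0.667,"dx": -0.846,"dy": -0.168,"dz": 0.194,"jaw": -1},
  {"ax": 0,"ay": 0,"az": 0.667,"dx": -0.846,"dy": -0.168,"dz": 0.194,"jaw": -1},
  {"ax": 0,"ay": 0,"az": 0.667,"dx": -0.846,"dy": -0.168,"dz": 0.194,"jaw": -1},
  {"ax": 0,"ay": 0,"az": 0.667,"dx": -0.846,"dy": -0.168,"dz": 0.194,"jaw": -1},
  {"ax": 0,"ay": 0,"az": 0.667,"dx": -0.846,"dy": -0.168,"dz": 0.194,"jaw": -1},
  {"ax": 0,"ay": 0,"az": 0.667,"dx": -0.846,"dy": -0.168,"dz": 0.194,"jaw": -1},
  {"ax": 0,"ay": 0,"az": 0.667,"dx": -0.846,"dy": -0.168,"dz": 0.194,"jaw": -1},
])

```text
clock: 14.0
tool_pos: [0.4587, -0.1255, 0.1609]
ee_rot: [-1.572, -2.715, 0.004]
wrist_force: [-0.2, -0.3, 0.5]
gripper_width: 0.0855
grasp_force: 0.0
```

Request:
arm_command([
  {"ax": 0,"ay": 0,"az": 0.667,"dx": -0.846,"dy": -0.168,"dz": 0.194,"jaw": -1},
  {"ax": 0,"ay": 0,"az": 0.667,"dx": -0.846,"dy": -0.168,"dz": 0.194,"jaw": -1},
  {"ax": 0,"ay": 0,"az": 0.667,"dx": -0.846,"dy": -0.168,"dz": 0.194,"jaw": -1},
  {"ax": 0,"ay": 0,"az": 0.667,"dx": -0.846,"dy": -0.168,"dz": 0.194,"jaw": -1},
  {"ax": 0,"ay": 0,"az": 0.667,"dx": -0.846,"dy": -0.168,"dz": 0.194,"jaw": -1},
  {"ax": 0,"ay": 0,"az": 0.667,"dx": -0.846,"dy": -0.168,"dz": 0.194,"jaw": -1},
  {"ax": 0,"ay": 0,"az": 0.667,"dx": -0.846,"dy": -0.168,"dz": 0.194,"jaw": -1},
  {"ax": 0,"ay": 0,"az": 0.667,"dx": -0.846,"dy": -0.168,"dz": 0.194,"jaw": -1},
  {"ax": 0,"ay": 0,"az": 0.667,"dx": -0.846,"dy": -0.168,"dz": 0.194,"jaw": -1},
  {"ax": 0,"ay": 0,"az": 0,"dx": 0,"dy": 0,"dz": 0,"jaw": -1},
])

```text
clock: 15.0
tool_pos: [0.472, -0.2797, 0.1262]
ee_rot: [-2.224, -2.215, 0.006]
wrist_force: [-0.6, 0.4, -0.5]
gripper_width: 0.0855
grasp_force: 0.0
```

```bash
python3 - <<'E'
from go import *
T0=cur();print(T0[:3,3].round(4));plan(T0,M(down(90),[.4735,-.278,.023]),9)
i=snap('wrist','w5');hs=cv2.cvtColor(i['color'],cv2.COLOR_RGB2HSV)
m=((hs[:,:,1]<40)&(hs[:,:,2]>175)).astype('uint8');n,l,s,c=cv2.connectedComponentsWithStats(m);k=1+s[1:,4].argmax();print(s[k],c[k],proj(i,[.4735,-.278,.032]))
E
```

```text
[ 0.472  -0.2797  0.1262]
 9 d [0.01  0.01  0.574] a [-0.006  0.001 -0.005] path [[0.472, -0.28, 0.126], [0.472, -0.279, 0.103], [0.473, -0.279, 0.08], [0.473, -0.279, 0.057], [0.473, -0.278, 0.034]]
[     0      0    560    375 122708] [250.77439939 177.88454705] [[286.44050067 211.08171231]]
```

Request:
arm_command([
  {"ax": 0,"ay": 0,"az": 0,"dx": 0.01,"dy": 0.01,"dz": 0.58,"jaw": -1},
  {"ax": 0,"ay": 0,"az": 0,"dx": 0.01,"dy": 0.01,"dz": 0.58,"jaw": -1},
  {"ax": 0,"ay": 0,"az": 0,"dx": 0.01,"dy": 0.01,"dz": 0.58,"jaw": -1},
  {"ax": 0,"ay": 0,"az": 0,"dx": 0.01,"dy": 0.01,"dz": 0.58,"jaw": -1},
  {"ax": 0,"ay": 0,"az": 0,"dx": 0.01,"dy": 0.01,"dz": 0.58,"jaw": -1},
  {"ax": 0,"ay": 0,"az": 0,"dx": 0.01,"dy": 0.01,"dz": 0.58,"jaw": -1},
  {"ax": 0,"ay": 0,"az": 0,"dx": 0.01,"dy": 0.01,"dz": 0.58,"jaw": -1},
  {"ax": 0,"ay": 0,"az": 0,"dx": 0.01,"dy": 0.01,"dz": 0.58,"jaw": -1},
  {"ax": 0,"ay": 0,"az": 0,"dx": 0.01,"dy": 0.01,"dz": 0.58,"jaw": -1},
  {"ax": 0,"ay": 0,"az": 0,"dx": 0,"dy": 0,"dz": 0,"jaw": -1},
])

```text
clock: 16.05
tool_pos: [0.4724, -0.2752, 0.0207]
ee_rot: [-2.218, -2.216, 0.007]
wrist_force: [-0.1, -0.1, -0.3]
gripper_width: 0.0856
grasp_force: 0.0
```

Request:
arm_command([
  {"ax": 0,"ay": 0,"az": 0,"dx": 0,"dy": 0,"dz": 0,"jaw": 0},
  {"ax": 0,"ay": 0,"az": 0,"dx": 0,"dy": 0,"dz": 0,"jaw": 0},
  {"ax": 0,"ay": 0,"az": 0,"dx": 0,"dy": 0,"dz": 0,"jaw": 0},
  {"ax": 0,"ay": 0,"az": 0,"dx": 0,"dy": 0,"dz": 0,"jaw": 0},
  {"ax": 0,"ay": 0,"az": 0,"dx": 0,"dy": 0,"dz": 0,"jaw": 0},
], force=25)

```text
clock: 16.55
tool_pos: [0.4744, -0.2765, 0.0234]
ee_rot: [-2.221, -2.22, 0.005]
wrist_force: [-0.9, -0.8, 0.9]
gripper_width: 0.0609
grasp_force: 27.3
```

Request:
arm_command([
  {"ax": 0,"ay": 0,"az": 0,"dx": 0,"dy": 0,"dz": 0,"jaw": 0},
  {"ax": 0,"ay": 0,"az": 0,"dx": 0,"dy": 0,"dz": -0.3,"jaw": 0},
  {"ax": 0,"ay": 0,"az": 0,"dx": 0,"dy": 0,"dz": -0.7,"jaw": 0},
  {"ax": 0,"ay": 0,"az": 0,"dx": 0,"dy": 0,"dz": -0.9,"jaw": 0},
  {"ax": 0,"ay": 0,"az": 0,"dx": 0,"dy": 0,"dz": -0.9,"jaw": 0},
  {"ax": 0,"ay": 0,"az": 0,"dx": 0,"dy": 0,"dz": -0.9,"jaw": 0},
  {"ax": 0,"ay": 0,"az": 0,"dx": 0,"dy": 0,"dz": -0.9,"jaw": 0},
  {"ax": 0,"ay": 0,"az": 0,"dx": 0,"dy": 0,"dz": -0.9,"jaw": 0},
  {"ax": 0,"ay": 0,"az": 0,"dx": 0,"dy": 0,"dz": -0.9,"jaw": 0},
  {"ax": 0,"ay": 0,"az": 0,"dx": 0,"dy": 0,"dz": 0,"jaw": 0},
])

```text
clock: 17.55
tool_pos: [0.4764, -0.2774, 0.1545]
ee_rot: [2.219, 2.218, -0.004]
wrist_force: [0.5, -0.4, -1.5]
gripper_width: 0.0608
grasp_force: 27.4
```

```bash
python3 - <<'E'
from go import *
T0=cur();print(T0[:3,3].round(4))
c=snap('wrist','w6')['color'][:,:,::-1];d=snap('side','s6')['color'][:,:,::-1]
cv2.imwrite('pics/w6.png',cv2.resize(np.hstack([c,d]),(800,300)))
V=M(down(90),[.41,.0,.15]);W=M(down(90),[.505,.266,.12]);plan(T0,V,16,'V');plan(V,W,16,'W')
E
```

```text
[ 0.4764 -0.2774  0.1545]
V 16 d [ 0.867 -0.208  0.012] a [ 0.001  0.003 -0.   ] path [[0.476, -0.277, 0.154], [0.46, -0.208, 0.153], [0.443, -0.139, 0.152], [0.427, -0.069, 0.151], [0.41, 0.0, 0.15]]
W 16 d [0.831 0.297 0.094] a [0. 0. 0.] path [[0.41, 0.0, 0.15], [0.434, 0.067, 0.142], [0.458, 0.133, 0.135], [0.481, 0.2, 0.128], [0.505, 0.266, 0.12]]
```

View pics/w6.png

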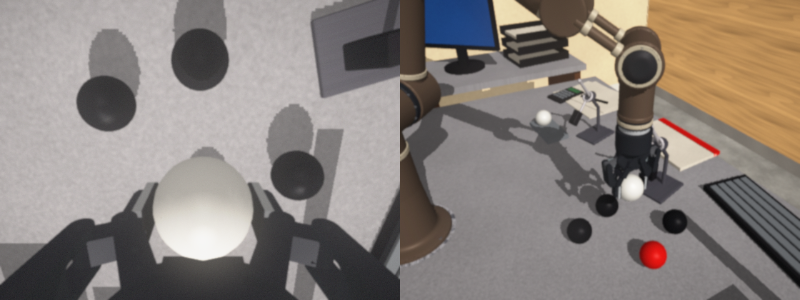

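The globe is held, showing at (203,208) between the pads in the wrist tile. I'll carry it at low x, clear of the hanging lamp arm.

```bash
python3 - <<'E'
from go import *
print('box',atz(load('top4'),195,212,.09))
T0=cur();V=M(down(90),[.40,.25,.15]);W=M(down(90),[.505,.267,.10]);plan(T0,V,27,'V');plan(V,W,8,'W')
E
```

```text
box [0.55773035 0.17000475 0.09      ]
V 27 d [ 0.974 -0.138  0.002] a [-0.001  0.001 -0.   ] path [[0.475, -0.276, 0.151], [0.458, -0.159, 0.151], [0.441, -0.042, 0.151], [0.425, 0.075, 0.15], [0.408, 0.192, 0.15]]
W 8 d [0.106 0.656 0.312] a [0. 0. 0.] path [[0.4, 0.25, 0.15], [0.426, 0.254, 0.138], [0.452, 0.258, 0.125], [0.479, 0.263, 0.113], [0.505, 0.267, 0.1]]
```

Request:
arm_command([
  {"ax": 0,"ay": 0,"az": 0,"dx": 0.5,"dy": -0.138,"dz": 0,"jaw": 0},
  {"ax": 0,"ay": 0,"az": 0,"dx": 0.95,"dy": -0.138,"dz": 0,"jaw": 0},
  {"ax": 0,"ay": 0,"az": 0,"dx": 0.95,"dy": -0.138,"dz": 0,"jaw": 0},
  {"ax": 0,"ay": 0,"az": 0,"dx": 0.95,"dy": -0.138,"dz": 0,"jaw": 0},
  {"ax": 0,"ay": 0,"az": 0,"dx": 0.95,"dy": -0.138,"dz": 0,"jaw": 0},
  {"ax": 0,"ay": 0,"az": 0,"dx": 0.95,"dy": -0.138,"dz": 0,"jaw": 0},
  {"ax": 0,"ay": 0,"az": 0,"dx": 0.95,"dy": -0.138,"dz": 0,"jaw": 0},
  {"ax": 0,"ay": 0,"az": 0,"dx": 0.95,"dy": -0.138,"dz": 0,"jaw": 0},
  {"ax": 0,"ay": 0,"az": 0,"dx": 0.95,"dy": -0.138,"dz": 0,"jaw": 0},
  {"ax": 0,"ay": 0,"az": 0,"dx": 0.95,"dy": -0.138,"dz": 0,"jaw": 0},
])

```text
clock: 18.65
tool_pos: [0.4459, -0.0927, 0.1505]
ee_rot: [-2.219, -2.22, 0.006]
wrist_force: [0.3, -1.2, -0.7]
gripper_width: 0.0606
grasp_force: 27.4
```

Request:
arm_command([
  {"ax": 0,"ay": 0,"az": 0,"dx": 0.95,"dy": -0.138,"dz": 0,"jaw": 0},
  {"ax": 0,"ay": 0,"az": 0,"dx": 0.95,"dy": -0.138,"dz": 0,"jaw": 0},
  {"ax": 0,"ay": 0,"az": 0,"dx": 0.95,"dy": -0.138,"dz": 0,"jaw": 0},
  {"ax": 0,"ay": 0,"az": 0,"dx": 0.95,"dy": -0.138,"dz": 0,"jaw": 0},
  {"ax": 0,"ay": 0,"az": 0,"dx": 0.95,"dy": -0.138,"dz": 0,"jaw": 0},
  {"ax": 0,"ay": 0,"az": 0,"dx": 0.95,"dy": -0.138,"dz": 0,"jaw": 0},
  {"ax": 0,"ay": 0,"az": 0,"dx": 0.95,"dy": -0.138,"dz": 0,"jaw": 0},
  {"ax": 0,"ay": 0,"az": 0,"dx": 0.95,"dy": -0.138,"dz": 0,"jaw": 0},
  {"ax": 0,"ay": 0,"az": 0,"dx": 0.95,"dy": -0.138,"dz": 0,"jaw": 0},
  {"ax": 0,"ay": 0,"az": 0,"dx": 0.95,"dy": -0.138,"dz": 0,"jaw": 0},
  {"ax": 0,"ay": 0,"az": 0,"dx": 0.95,"dy": -0.138,"dz": 0,"jaw": 0},
  {"ax": 0,"ay": 0,"az": 0,"dx": 0.95,"dy": -0.138,"dz": 0,"jaw": 0},
])

```text
clock: 19.85
tool_pos: [0.4123, 0.1346, 0.1505]
ee_rot: [-2.219, -2.22, 0.006]
wrist_force: [0.1, 0.4, -1.0]
gripper_width: 0.0606
grasp_force: 27.4
```

Request:
arm_command([
  {"ax": 0,"ay": 0,"az": 0,"dx": 0.95,"dy": -0.138,"dz": 0,"jaw": 0},
  {"ax": 0,"ay": 0,"az": 0,"dx": 0.95,"dy": -0.138,"dz": 0,"jaw": 0},
  {"ax": 0,"ay": 0,"az": 0,"dx": 0.95,"dy": -0.138,"dz": 0,"jaw": 0},
  {"ax": 0,"ay": 0,"az": 0,"dx": 0.95,"dy": -0.138,"dz": 0,"jaw": 0},
  {"ax": 0,"ay": 0,"az": 0,"dx": 0.95,"dy": -0.138,"dz": 0,"jaw": 0},
  {"ax": 0,"ay": 0,"az": 0,"dx": 0.95,"dy": -0.138,"dz": 0,"jaw": 0},
  {"ax": 0,"ay": 0,"az": 0,"dx": 0,"dy": 0,"dz": 0,"jaw": 0},
])

```text
clock: 20.55
tool_pos: [0.3959, 0.2492, 0.1507]
ee_rot: [-2.216, -2.222, 0.005]
wrist_force: [0.0, -0.2, -1.0]
gripper_width: 0.0606
grasp_force: 27.4
```

```bash
python3 - <<'E'
from go import *
T0=cur();W=M(down(90),[.505,.2675,.085]);plan(T0,W,9,'W')
E
```

```text
W 9 d [0.101 0.607 0.364] a [-0.006  0.     0.004] path [[0.396, 0.249, 0.151], [0.42, 0.253, 0.136], [0.444, 0.257, 0.121], [0.469, 0.261, 0.107], [0.493, 0.265, 0.092]]
```

Request:
arm_command([
  {"ax": 0,"ay": 0,"az": 0,"dx": 0.1,"dy": 0.607,"dz": 0.36,"jaw": 0},
  {"ax": 0,"ay": 0,"az": 0,"dx": 0.1,"dy": 0.607,"dz": 0.36,"jaw": 0},
  {"ax": 0,"ay": 0,"az": 0,"dx": 0.1,"dy": 0.607,"dz": 0.36,"jaw": 0},
  {"ax": 0,"ay": 0,"az": 0,"dx": 0.1,"dy": 0.607,"dz": 0.36,"jaw": 0},
  {"ax": 0,"ay": 0,"az": 0,"dx": 0.1,"dy": 0.607,"dz": 0.36,"jaw": 0},
  {"ax": 0,"ay": 0,"az": 0,"dx": 0.1,"dy": 0.607,"dz": 0.36,"jaw": 0},
  {"ax": 0,"ay": 0,"az": 0,"dx": 0.1,"dy": 0.607,"dz": 0.36,"jaw": 0},
  {"ax": 0,"ay": 0,"az": 0,"dx": 0.1,"dy": 0.607,"dz": 0.36,"jaw": 0},
  {"ax": 0,"ay": 0,"az": 0,"dx": 0.1,"dy": 0.607,"dz": 0.36,"jaw": 0},
  {"ax": 0,"ay": 0,"az": 0,"dx": 0,"dy": 0,"dz": 0,"jaw": 0},
])

```text
clock: 21.55
tool_pos: [0.5068, 0.2647, 0.0846]
ee_rot: [-2.221, -2.219, 0.007]
wrist_force: [-0.3, -0.5, -0.9]
gripper_width: 0.0606
grasp_force: 27.5
```

```bash
python3 - <<'E'
from go import *
T0=cur();print(T0[:3,3].round(4));ts=[]
g=T0[:3,3]+[0,-.0015,.01]
for n,k in [('wrist',2),('side',5)]:
    i=snap(n,n+'7');c=i['color'][:,:,::-1];P=proj(i,[g,[.505,.2665,.018],[.501,.350,.0425]])
    w,h=400//k,600//k if 600//k<=420 else 420
    o=np.clip((P[0]-[w/2,h/2]).astype(int),0,[560-w,420-h]);print(n,k,o,P.round(1).tolist())
    ts.append(cv2.resize(c[o[1]:o[1]+h,o[0]:o[0]+w],(400,600),interpolation=cv2.INTER_CUBIC))
cv2.imwrite('pics/g7.png',np.hstack(ts))
E
```

```text
[0.5068 0.2647 0.0846]
wrist 2 [183 120] [[283.7, 288.6], [281.7, 223.3], [273.2, 90.4]]
side 5 [173  99] [[213.6, 159.3], [214.4, 184.7], [200.8, 164.0]]
```

View pics/g7.png

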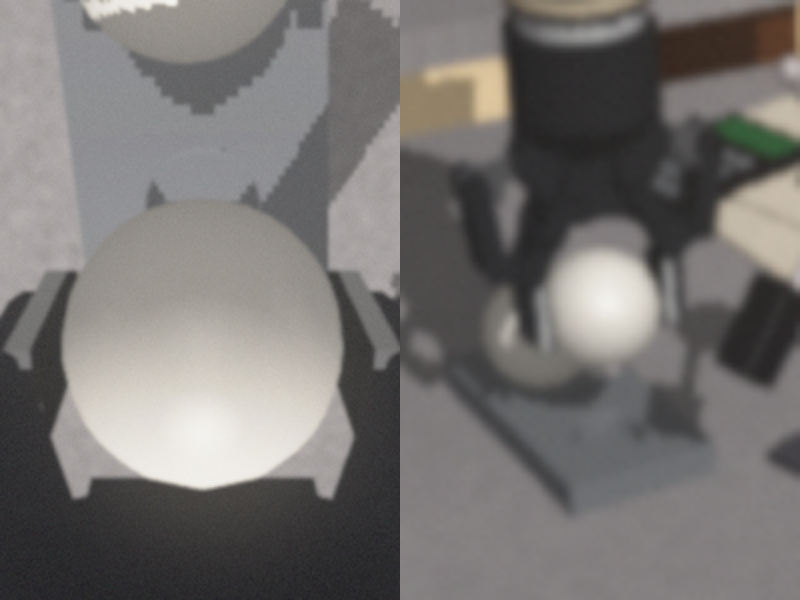

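```bash
python3 - <<'E'
from go import *
np.set_printoptions(precision=4,suppress=True)
T=load('top1');W=load('wrist7')
q=lambda x,y:((x+.5)/4-.5+87,(y+.5)/4-.5+205)
C=np.array([atz(T,*q(x,y),.018) for x,y in [(357,68),(357,220)]]);print(C,np.linalg.norm(C[0]-C[1]))
e=C[0]-C[1];e/=np.linalg.norm(e);print('pocket edge',C.mean(0)+.0415*np.array([-e[1],e[0],0]))
print('pocket img',atz(T,*q(279,145.5),.018))
print('wrist far edge of dimple',atz(W,183+200/2,120+148/2,.018))
print('tray side edges wrist',atz(W,183+329/2,120+200/2,.018),atz(W,183+74/2,120+200/2,.018))
print('globe by wrist at z',atz(W,284.5,291.3,.0946), tri([(W,284.5,291.3),(load('side7'),213.4,159.4)]))
E
```

```text
[[0.5498 0.2256 0.018 ]
 [0.4652 0.2205 0.018 ]] 0.08480820083458958
pocket edge [0.505  0.2645 0.018 ]
pocket img [0.5056 0.2661 0.018 ]
wrist far edge of dimple [0.5059 0.2872 0.018 ]
tray side edges wrist [0.5498 0.269  0.018 ] [0.4629 0.2688 0.018 ]
globe by wrist at z [0.5072 0.2618 0.0946] [0.5066 0.2622 0.0949]
```

Request:
arm_command([
  {"ax": 0,"ay": 0,"az": 0,"dx": 0.1,"dy": -0.04,"dz": 0.1,"jaw": 0},
  {"ax": 0,"ay": 0,"az": 0,"dx": 0.1,"dy": -0.04,"dz": 0.3,"jaw": 0},
  {"ax": 0,"ay": 0,"az": 0,"dx": 0,"dy": 0,"dz": 0.4,"jaw": 0},
  {"ax": 0,"ay": 0,"az": 0,"dx": 0,"dy": 0,"dz": 0.4,"jaw": 0},
  {"ax": 0,"ay": 0,"az": 0,"dx": 0,"dy": 0,"dz": 0.4,"jaw": 0},
  {"ax": 0,"ay": 0,"az": 0,"dx": 0,"dy": 0,"dz": 0.3,"jaw": 0},
  {"ax": 0,"ay": 0,"az": 0,"dx": 0,"dy": 0,"dz": 0.2,"jaw": 0},
  {"ax": 0,"ay": 0,"az": 0,"dx": 0,"dy": 0,"dz": 0.1,"jaw": 0},
  {"ax": 0,"ay": 0,"az": 0,"dx": 0,"dy": 0,"dz": 0,"jaw": 0},
])

```text
clock: 22.55
tool_pos: [0.5046, 0.2687, 0.0411]
ee_rot: [-2.22, -2.219, 0.006]
wrist_force: [0.1, 0.0, -1.7]
gripper_width: 0.0605
grasp_force: 27.5
```

Request:
arm_command([
  {"ax": 0,"ay": 0,"az": 0,"dx": 0,"dy": 0,"dz": 0.1,"jaw": 0},
  {"ax": 0,"ay": 0,"az": 0,"dx": 0,"dy": 0,"dz": 0.1,"jaw": 0},
  {"ax": 0,"ay": 0,"az": 0,"dx": 0,"dy": 0,"dz": 0,"jaw": 0},
])

```text
clock: 22.85
tool_pos: [0.5046, 0.2688, 0.0374]
ee_rot: [-2.22, -2.219, 0.006]
wrist_force: [0.1, 0.7, -0.7]
gripper_width: 0.0605
grasp_force: 27.5
```

Request:
arm_command([
  {"ax": 0,"ay": 0,"az": 0,"dx": 0,"dy": 0,"dz": 0.1,"jaw": 0},
  {"ax": 0,"ay": 0,"az": 0,"dx": 0,"dy": 0,"dz": 0.05,"jaw": 0},
  {"ax": 0,"ay": 0,"az": 0,"dx": 0,"dy": 0,"dz": 0,"jaw": 0},
])

```text
clock: 23.15
tool_pos: [0.505, 0.2689, 0.0347]
ee_rot: [-2.221, -2.219, 0.005]
wrist_force: [-0.3, -0.3, 0.9]
gripper_width: 0.0606
grasp_force: 27.7
```

Request:
arm_command([
  {"ax": 0,"ay": 0,"az": 0,"dx": 0,"dy": 0,"dz": 0.05,"jaw": 0},
  {"ax": 0,"ay": 0,"az": 0,"dx": 0,"dy": 0,"dz": 0,"jaw": 0},
])

```text
clock: 23.35
tool_pos: [0.5054, 0.269, 0.0342]
ee_rot: [-2.221, -2.219, 0.004]
wrist_force: [-0.5, -0.2, 4.4]
gripper_width: 0.0609
grasp_force: 28.0
```

Contact shows at the expected height (4.4 N upward), so I'm releasing gently.

Request:
arm_command([
  {"ax": 0,"ay": 0,"az": 0,"dx": 0,"dy": 0,"dz": 0,"jaw": -0.5},
  {"ax": 0,"ay": 0,"az": 0,"dx": 0,"dy": 0,"dz": 0,"jaw": -0.6},
  {"ax": 0,"ay": 0,"az": 0,"dx": 0,"dy": 0,"dz": 0,"jaw": -0.8},
  {"ax": 0,"ay": 0,"az": 0,"dx": 0,"dy": 0,"dz": 0,"jaw": -1},
  {"ax": 0,"ay": 0,"az": 0,"dx": 0,"dy": 0,"dz": 0,"jaw": -1},
  {"ax": 0,"ay": 0,"az": 0,"dx": 0,"dy": 0,"dz": 0,"jaw": -1},
])

```text
clock: 23.95
tool_pos: [0.5045, 0.2688, 0.0333]
ee_rot: [-2.22, -2.219, 0.006]
wrist_force: [0.9, 0.5, 0.5]
gripper_width: 0.0852
grasp_force: 0.0
```

Request:
arm_command([
  {"ax": 0,"ay": 0,"az": 0,"dx": 0,"dy": 0,"dz": -0.3,"jaw": -1},
  {"ax": 0,"ay": 0,"az": 0,"dx": 0,"dy": 0,"dz": -0.6,"jaw": -1},
  {"ax": 0,"ay": 0,"az": 0,"dx": 0,"dy": 0,"dz": -0.8,"jaw": -1},
  {"ax": 0,"ay": 0,"az": 0,"dx": 0,"dy": 0,"dz": -0.8,"jaw": -1},
  {"ax": 0,"ay": 0,"az": 0,"dx": 0,"dy": 0,"dz": -0.8,"jaw": -1},
  {"ax": 0,"ay": 0,"az": 0,"dx": 0,"dy": -0.8,"dz": -0.8,"jaw": -1},
  {"ax": 0,"ay": 0,"az": 0,"dx": 0,"dy": -0.9,"dz": -0.4,"jaw": -1},
  {"ax": 0,"ay": 0,"az": 0,"dx": 0,"dy": -0.9,"dz": -0.4,"jaw": -1},
  {"ax": 0,"ay": 0,"az": 0,"dx": 0,"dy": -0.9,"dz": -0.4,"jaw": -1},
  {"ax": 0,"ay": 0,"az": 0,"dx": 0,"dy": -0.9,"dz": -0.4,"jaw": -1},
  {"ax": 0,"ay": 0,"az": 0,"dx": 0,"dy": -0.9,"dz": -0.4,"jaw": -1},
  {"ax": 0,"ay": 0,"az": 0,"dx": 0,"dy": -0.9,"dz": 0,"jaw": -1},
])

```text
clock: 25.15
tool_pos: [0.3818, 0.2697, 0.1587]
ee_rot: [-2.221, -2.22, -0.001]
wrist_force: [-0.3, -0.1, 0.5]
gripper_width: 0.0852
grasp_force: 0.0
```

```bash
python3 - <<'E'
from go import *
ts=[]
for n,o in [('top',(90,155)),('side',(170,85))]:
    c=snap(n,n+'8')['color'][:,:,::-1]
    ts.append(cv2.resize(c[o[1]:o[1]+133,o[0]:o[0]+133],(400,400),interpolation=cv2.INTER_CUBIC))
cv2.imwrite('pics/g8.png',np.hstack(ts))
for n in('top8','side8'): print(n,proj(load(n),[.505,.2665,.0425])-[[90,155],[170,85]]['s'in n])
E
```

```text
top8 [[63.12413033 84.65173771]]
side8 [[43.8070261  91.62317698]]
```

View pics/g8.png

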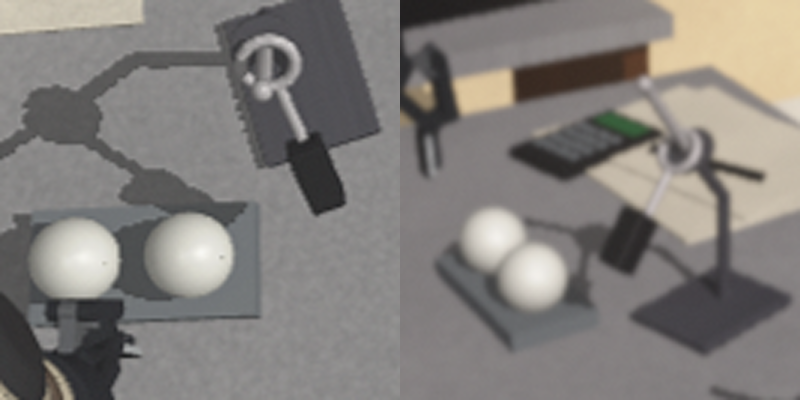

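The globe sits in the dimple (top tile (189,255), side tile (533,277), both within a pixel of the predicted seat). The lamp arm hangs at rest on the peg and the gripper is clear.

```bash
python3 -c "
from station import order
print(order.hand_in())"
```

```text
the job is handed in; nothing more can be done
None
```

The lamp arm hangs by its ring on the empty peg, the globe sits in the tray's empty dimple, both are released, and I handed the job in at about 25 s of the allowed 64 s; no verdict came back.

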